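# Put four mixed-up bottles back at their own bench stations

### The job

The four bottles stand at the wrong stations. Put each one upright in the middle of its own white plate: the brown bottle in front of the magnetic stirrer, the tall white bottle in front of the petri dish, the large clear vial in front of the pipette tip box, and the small vial in front of the slide box. Each plate holds only one bottle, so the empty cork mat is free for parking one on the way; never let a bottle tip over.

Things in the scene. Friction and masses are not known exactly. Their poses are not given: they have to be found in the camera images.
- brown_bottle: squat brown glass bottle with a black cap, 50 mm in diameter, 80 mm high. Loose, standing upright; origin at the centre of its underside, z up along its axis. It starts on a plate that is not its own. The wide body can be gripped from the side 25 to 45 mm above its underside. About 0.1 to 0.2 kg.
- tall_bottle: the tallest bottle: plain white plastic, 49 mm in diameter, 126 mm high with a narrower neck and cap. Loose, standing upright; origin at the centre of its underside, z up along its axis. It starts on a plate that is not its own. The straight body can be gripped 30 to 60 mm above its underside. About 0.08 to 0.17 kg.
- reagent_bottle: large clear vial with a pale label and a blue screw cap, 40 mm in diameter, 86 mm high. Loose, standing upright; origin at the centre of its underside, z up along its axis. It starts on a plate that is not its own. It can be gripped 25 to 60 mm above its underside. About 0.07 to 0.14 kg.
- oil_vial: small clear vial with a black screw cap, 24 mm in diameter, 63 mm high. Loose, standing upright; origin at the centre of its underside, z up along its axis. It starts on a plate that is not its own. It can be gripped 25 to 50 mm above its underside. About 0.035 to 0.07 kg.
- plate_stirrer: place of the brown bottle: fixed round white plate, 80 mm across, 8 mm thick, with a thin grey circle, on the robot's side of the flat black magnetic stirrer (146 mm square, 51 mm high). Origin at the centre of its underside; z up, x towards its apparatus, which begins over 58 mm from the plate's centre. Plates and mat stand in a row in any order, centres over 150 mm apart.
- plate_petri: place of the tall white bottle: fixed round white plate, 80 mm across, 8 mm thick, with a thin grey circle, on the robot's side of the low round petri dish (60 mm across, 16 mm high). Origin at the centre of its underside; z up, x towards its apparatus, which begins over 58 mm from the plate's centre. Plates and mat stand in a row in any order, centres over 150 mm apart.
- plate_tips: place of the large clear vial: fixed round white plate, 80 mm across, 8 mm thick, with a thin grey circle, on the robot's side of the box full of pipette tips (116 mm wide, 78 mm high). Origin at the centre of its underside; z up, x towards its apparatus, which begins over 58 mm from the plate's centre. Plates and mat stand in a row in any order, centres over 150 mm apart.
- plate_slides: place of the small vial: fixed round white plate, 80 mm across, 8 mm thick, with a thin grey circle, on the robot's side of the flat closed slide box (61 mm wide, 36 mm high). Origin at the centre of its underside; z up, x towards its apparatus, which begins over 58 mm from the plate's centre. Plates and mat stand in a row in any order, centres over 150 mm apart.
- cork_mat: fixed round cork mat, 80 mm across and 8 mm thick, with no apparatus behind it, empty at the start: the free spot. It stands in the same row as the plates, in any of the five places. Origin at the centre of its underside, z up.

How it is judged (in metres and radians):
At the end, for the whole second after the job is handed in: each bottle stands upright (within 0.1 rad) on its own plate, its axis within 15 mm of the plate's centre, resting on the plate's top, released and at rest (horizontal distance between brown_bottle and plate_stirrer below 0.015 m and z of brown_bottle in the frame of plate_stirrer between 0.004 and 0.013 m and angle between each of brown_bottle, tall_bottle, reagent_bottle, oil_vial's own z axis and vertical below 0.1 rad and linear speed of each of brown_bottle, tall_bottle, reagent_bottle, oil_vial below 0.02 m/s and horizontal distance between tall_bottle and plate_petri below 0.015 m and z of tall_bottle in the frame of plate_petri between 0.004 and 0.013 m and horizontal distance between reagent_bottle and plate_tips below 0.015 m and z of reagent_bottle in the frame of plate_tips between 0.004 and 0.013 m and horizontal distance between oil_vial and plate_slides below 0.015 m and z of oil_vial in the frame of plate_slides between 0.004 and 0.013 m); the robot touches nothing.
It fails at once if a bottle tips over (leans more than 0.6 rad) (angle between any of brown_bottle, tall_bottle, reagent_bottle, oil_vial's own z axis and vertical above 0.6 rad).
It also fails if it takes over 141 s, if anything falls off the work surface, if the arm or the gripper's body presses on something with over 40 N, if the wrist force passes 120 N, or if a joint passes its speed limit or range.

### The arm

A 6-joint arm with a two-finger parallel gripper is mounted at the origin on a cart in front of the work surface, level with it; the furniture and walls round the work are solid. World frame = base frame: x ahead of the robot, y to its left, z up, the work surface at z = 0. Lengths are in m, angles in degrees, forces in N, time in s.
With the tool pointing down it reaches from about 0.375 to 0.9 m from the base axis. Payload 3.1 kg.
Tool frame: the origin (TCP) lies midway between the tips of the shut fingers; the grasp point (between the pads) lies 19 mm behind it; z points along the fingers, y is the line along which they close (so a half turn about z gives the same grasp; the last joint's range is limited). The gripper opens to 87 mm and grips with 3 to 60 N. Pads are 19 mm wide; open, the fingers measure 117 mm over their backs; the gripper's body (75 mm by 190 mm) begins 51 mm behind the grasp point.
Start: joints at [-81.274, 30.224, 82.088, -0, 67.689, -10.227], TCP at [0.203, -0.591, 0.223] pointing down, gripper open.
Joint ranges: [-176.69, 176.69], [-43.24, 126.21], [12.49, 139.97], [-82, 262], [0, 151.66], [-163.58, 163.58]. Speed limits (degrees/s): [159.86, 159.86, 180, 180, 180, 180].

### API

Orientations are given as a 3x3 rotation matrix whose columns are the frame's x, y, z axes.
In Python, from rig import bot, cams, ticket gives the robot as it stands (bot), with the cameras (cams) and the job (ticket).
- The arm moves only by the shell command python3 steer.py 'ROWS'. ROWS is rows parted by semicolons, their numbers by spaces, 1 to 20 of them, each of 7 numbers: dx, dy, dz in m, then a rotation vector rx, ry, rz in degrees, then the opening from 0.0 (shut) to 1.0 (fully open); each row is the pose to reach, as a shift and turn from the pose commanded when the command began, along the tool's axes at that moment; what a row does not reach only later rows make up. A row lasts 1/10 s, in which the tool goes at most 0.05 m and 8.59 degrees, less where a joint would pass 70% of its speed; a pose out of reach is approached as far as the arm can. The fingers move at their own pace and stop on an object; the grip force is fixed at half the most. Time passes only in rows, so rows that do not move let the fingers close. It prints the time, the measured TCP pose, the force, the opening and the grip force at its end.
- bot.read_state(): the state, without advancing time (a new reading comes with each control period).
- cams.capture(name): name is "side" or "top" or "wrist"; returns a dict with "color" (384x512x3 uint8, red, green, blue), "K" (3x3 intrinsics, pixels), "D" ([k1, k2, p1, p2, k3] as OpenCV has them; the pictures are not rectified), "view" (4x4, takes a point from world to camera coordinates); the wrist camera has in their place "mount" (4x4, takes a point from camera to tool coordinates, whose origin is the TCP and whose axes are the flange's). Camera axes: x right, y up, looking along -z (the intrinsics and any distortion apply to the point x, -y, -z); pixel columns grow to the right and rows downward; lengths in m; the calibration is good to about 2 mm. A picture is of the moment at which its call begins: read the wrist's pose just before it. There is no depth.
- ticket.hand_in(): hands the job in; it is judged then, once.
The state is a dict: "time_s": time; "joint_positions": joint angles; "qvel": joint speeds; "tau": joint torques, N m; "position": TCP position; "tcp_rot": TCP orientation; "force": force on the tool from outside, world axes, zero at the start; "moment": the same for the moment, N m; "opening": opening from 0.0 (shut) to 1.0 (fully open); "grasp_force": force on a finger pad.
Only numpy, scipy, OpenCV 4.12 (cv2) and the standard library are available. Lean on these libraries where they do the work, as an engineer would, in place of code of your own. Each camera call takes 0.05 s, during which the arm holds its last target. There are 200 camera calls.

## Working session

There is one attempt and no reset: what is moved stays moved. The work goes in short steps, Python scripts to look and compute and a shell command to move; the robot and the scene stay as the last step left them, time stands still between calls to the robot, and variables do not carry over. Pictures are saved under pics/ and viewed, at most 14 in all, crops included, and the job is handed in when it is done.

```bash
ls; mkdir -p pics
python3 - <<'E'
from rig import bot, cams, ticket
import cv2,numpy as np
s=bot.read_state();print(s)
for n in("top","side"):
    c=cams.capture(n);cv2.imwrite(f"pics/{n}0.png",c["color"][:,:,::-1]);print(n,c["K"],c["D"],np.round(c["view"],4))
E
```

```text
pics
rig.py
steer.py
{'time_s': 0.0, 'joint_positions': array([-8.12731402e+01,  3.02801160e+01,  8.21578528e+01, -2.62641858e-03,
        6.76877732e+01, -1.02275986e+01]), 'qvel': array([ 0.03704899, -0.00360511,  0.02144102,  0.00871025, -0.03634159,
        0.06759384]), 'tau': array([-2.66900643e-04, -4.40039098e+01, -1.76590419e+01,  6.32768590e-02,
        5.80664689e-02, -1.61919024e-04]), 'position': array([ 0.20290803, -0.59035995,  0.22155116]), 'tcp_rot': array([[ 9.45771452e-01,  3.24832603e-01, -3.74892091e-04],
       [ 3.24832633e-01, -9.45769043e-01,  2.16276858e-03],
       [ 3.47976412e-04, -2.16726196e-03, -9.99997591e-01]]), 'force': array([ 0.30672117, -0.03270222,  1.11108849]), 'moment': array([ 0.02235257, -0.05091043,  0.03366223]), 'grasp_force': 0.0, 'opening': 1.0024155090727815}
top [[497.01727973   0.         249.98760231]
 [  0.         497.01727973 203.100014  ]
 [  0.           0.           1.        ]] [-0.21500444  0.          0.          0.          0.        ] [[-0.0131 -0.9999 -0.0087  0.0052]
 [ 0.9821 -0.0145  0.1878 -0.496 ]
 [-0.1879 -0.0061  0.9822 -1.5312]
 [ 0.      0.      0.      1.    ]]
side [[397.66138538   0.         258.79742513]
 [  0.         397.66138538 194.85559897]
 [  0.           0.           1.        ]] [-0.02338702  0.          0.          0.          0.        ] [[-0.9444 -0.3283  0.0176  0.4778]
 [ 0.2307 -0.6235  0.747  -0.1257]
 [-0.2343  0.7095  0.6646 -0.9946]
 [ 0.      0.      0.      1.    ]]
```

View pics/top0.png

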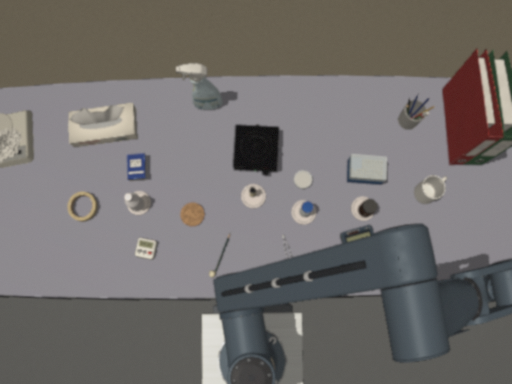

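View pics/side0.png

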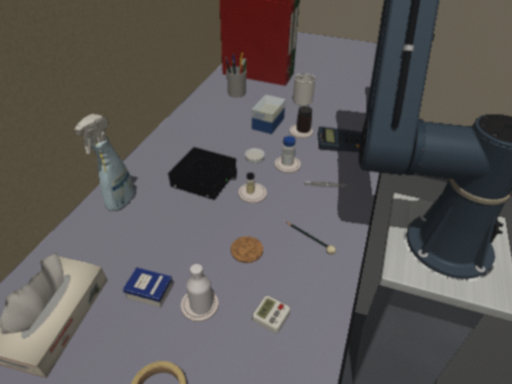

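The top view shows, from left to right:

| Place | Pixel | Standing on it |
|---|---|---|
| Slides plate | (138,203) | tall bottle |
| Cork mat | (192,214) | empty |
| Stirrer plate | (253,195) | small vial |
| Petri plate | (304,211) | large clear vial |
| Tips plate | (365,208) | brown bottle |

The side view agrees: tall (200,295), cork (247,249), small vial (251,188), clear vial (288,155) and brown (304,122). I'll enlarge both views to see the plate and cap edges.

Run:
```python
import cv2,numpy as np
t=cv2.imread("pics/top0.png");s=cv2.imread("pics/side0.png")
a=cv2.resize(t[170:236,112:392],(800,189),interpolation=cv2.INTER_CUBIC)
b=cv2.resize(s[90:330,170:330],(267,400),interpolation=cv2.INTER_CUBIC)
c=cv2.resize(s[255:325,170:230],(340,400),interpolation=cv2.INTER_CUBIC)
im=np.zeros((600,800,3),np.uint8);im[:189]=a;im[195:595,:267]=b;im[195:595,280:620]=c
cv2.imwrite("pics/zoom.png",im)
for n,i,p in(("plate",t,(131,210)),("table",t,(225,230)),("cork",t,(192,214)),("plateS",t,(253,205)),("s plate",s,(190,310)),("s table",s,(220,260))):print(n,i[p[1],p[0]])
```

```text
plate [169 179 189]
table [143 138 142]
cork [ 91 128 164]
plateS [174 186 197]
s plate [154 164 175]
s table [125 116 119]
```

View pics/zoom.png

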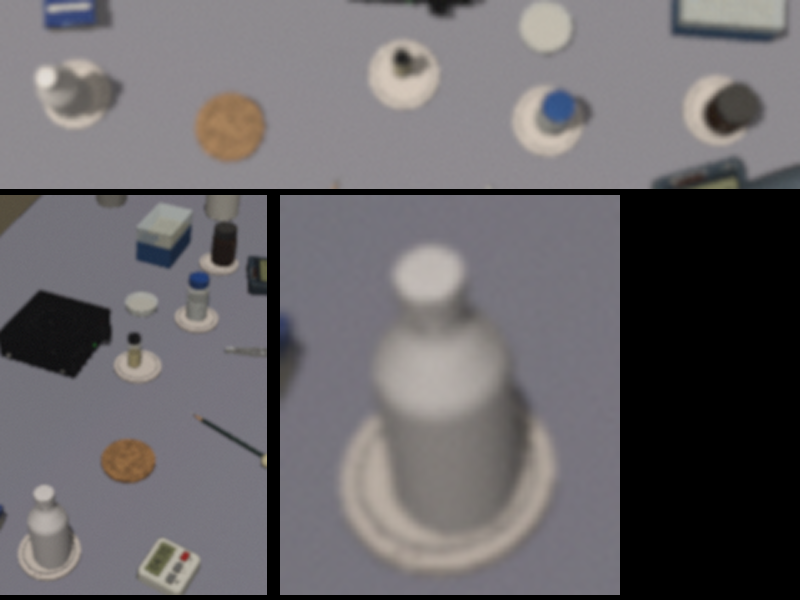

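The zoom shows the plate rims clearly as warm tones on bluish grey. The cap centres in the zoom are tall (46,77), small vial (402,58), blue cap (558,107) and brown (740,105). Next I'll fit circles to the plates and triangulate the caps.

```bash
cat > h.py <<'E'
import cv2,numpy as np
from rig import bot, cams, ticket
def ray(c,uv):
    p=cv2.undistortPoints(np.array(uv,float).reshape(-1,1,2),c["K"],np.array(c["D"],float)).reshape(-1,2)
    V=np.array(c["view"]);d=np.c_[p[:,0],-p[:,1],-np.ones(len(p))]@V[:3,:3]
    return -V[:3,:3].T@V[:3,3],d/np.linalg.norm(d,axis=1)[:,None]
def plane(c,uv,z):
    o,d=ray(c,uv);return o+d*((z-o[2])/d[:,2])[:,None]
def tri(a,ua,b,ub):
    o1,d1=ray(a,[ua]);o2,d2=ray(b,[ub]);d1,d2=d1[0],d2[0]
    s=np.linalg.lstsq(np.c_[d1,-d2],o2-o1,rcond=None)[0]
    p,q=o1+s[0]*d1,o2+s[1]*d2
    return (p+q)/2,np.linalg.norm(p-q)
def circ(P,r=.04):
    best=(-1,)
    g=np.random.default_rng(0)
    for _ in range(800):
        a,b=P[g.choice(len(P),2,False)];m=(a+b)/2;d=b-a;l=np.linalg.norm(d)
        if l<.02 or l>2*r:continue
        n=np.array([-d[1],d[0]])/l*np.sqrt(r*r-l*l/4)
        for k in(m+n,m-n):
            e=abs(np.linalg.norm(P-k,axis=1)-r);q=(e<.0025)
            if q.sum()>best[0]:best=(q.sum(),k,q)
    Q=P[best[2]]  # algebraic refine
    s=np.linalg.lstsq(np.c_[2*Q,np.ones(len(Q))],(Q**2).sum(1),rcond=None)[0]
    return s[:2],np.sqrt(s[2]+s[0]**2+s[1]**2),best[0],len(P)
def rim(c,ctr,h,z=.008):
    im=c["color"].astype(int);u,v=ctr;y0,x0=max(v-h,0),u-h
    w=cv2.resize(c["color"][y0:v+h,x0:u+h],None,fx=4,fy=4,interpolation=cv2.INTER_CUBIC).astype(int)
    m=((w[:,:,0]-w[:,:,2])>8).astype(np.uint8)
    cs,_=cv2.findContours(m,cv2.RETR_EXTERNAL,cv2.CHAIN_APPROX_NONE)
    k=max(cs,key=cv2.contourArea)[:,0].astype(float)
    uv=(k+.5)/4-.5+[x0,y0]
    return circ(plane(c,uv,z)[:,:2])
E
cat > m.py <<'E'
from h import *
T=cams.capture("top");S=cams.capture("side")
pl={"slides":((138,203),(200,302)),"mat":((192,214),(247,249)),"stirrer":((253,195),(252,192)),"petri":((304,211),(288,163)),"tips":((365,208),(301,130))}
for n,(a,b) in pl.items():
    A=rim(T,a,18);B=rim(S,b,26 if n in("slides",) else 20)
    # height: project both fitted centres' rays
    ua=cv2.projectPoints
    def pix(c,p):
        q=c["view"][:3,:3]@p+c["view"][:3,3];q=q*[1,-1,-1];return cv2.projectPoints(q[None],np.zeros(3),np.zeros(3),c["K"],np.array(c["D"],float))[0].ravel()
    t,e=tri(T,pix(T,np.r_[A[0],.008]),S,pix(S,np.r_[B[0],.008]))
    print(n,"top",np.round(A[0],4),round(A[1],4),A[2:],"side",np.round(B[0],4),round(B[1],4),B[2:],"tri",np.round(t,4),round(e,4))
za=lambda x,y:(x/2.857+112,y/2.857+170)
zb=lambda x,y:(x/1.669+170,(y-195)/1.667+90)
zc=lambda x,y:((x-280)/5.667+170,(y-195)/5.714+255)
for n,a,b in(("tall",za(46,77),zc(430,265)),("oil",za(402,56),zb(134,337)),("reag",za(558,104),zb(199,277)),("brown",za(740,102),zb(225,227))):
    t,e=tri(T,a,S,b);print(n,np.round(t,4),round(e,4))
E
python3 m.py
```

```text
slides top [0.511  0.3679] 0.0405 (np.int64(247), 305) side [0.5119 0.3706] 0.0398 (np.int64(306), 521) tri [0.5123 0.3689 0.0049] 0.0014
mat top [0.4709 0.1888] 0.0422 (np.int64(158), 297) side [0.4722 0.1894] 0.0413 (np.int64(234), 356) tri [0.4717 0.189  0.0076] 0.0013
stirrer top [ 0.5284 -0.0115] 0.0411 (np.int64(286), 286) side [ 0.5289 -0.0081] 0.0408 (np.int64(244), 286) tri [ 0.5295 -0.0114  0.0049] 0.001
petri top [ 0.472  -0.1737] 0.0405 (np.int64(249), 355) side [ 0.4724 -0.17  ] 0.0403 (np.int64(206), 288) tri [ 0.473  -0.174   0.0048] 0.0008
tips top [ 0.4812 -0.3699] 0.0405 (np.int64(228), 390) side [ 0.4817 -0.3658] 0.0401 (np.int64(174), 483) tri [ 0.4822 -0.3706  0.0049] 0.001
tall [0.5052 0.3696 0.1346] 0.0026
oil [ 0.5357 -0.011   0.0655] 0.0002
reag [ 0.4746 -0.1787  0.0921] 0.0004
brown [ 0.4765 -0.3806  0.0842] 0.0028
```

All five places measure 5–8 mm high with a 40–42 mm radius and sit in reach. The caps triangulate to 134, 66, 92 and 84 mm high, matching the given sizes. The order will be small vial → mat, brown → stirrer, clear vial → tips, tall → petri, small vial → slides. First move is to a point above the small vial, with the tool yaw aligned to the world.

```bash
python3 steer.py '.05 -.044 0 0 0 0 1;.1 -.088 0 0 0 3 1;.15 -.132 0 0 0 6 1;.2 -.176 0 0 0 9 1;.25 -.22 0 0 0 12 1;.3 -.264 0 0 0 15 1;.35 -.308 0 0 0 18.95 1;.4 -.352 .01 0 0 18.95 1;.45 -.396 .02 0 0 18.95 1;.49 -.43 .02 0 0 18.95 1;.503 -.44 .02 0 0 18.95 1;.503 -.44 .02 0 0 18.95 1;.503 -.44 .02 0 0 18.95 1;.503 -.44 .02 0 0 18.95 1;.503 -.44 .02 0 0 18.95 1;.503 -.44 .02 0 0 18.95 1'
```

```text
time_s: 1.8
position: [0.5354, -0.0115, 0.2023]
tcp_rot: [[1.0, 0.001, -0.001], [0.001, -1.0, -0.0], [-0.001, 0.0, -1.0]]
force: [-0.7, -0.1, -0.0]
opening: 1.004
grasp_force: 0.0
```

Run:
```python
from h import *
a=cams.capture("wrist");b=cams.capture("side");print(np.round(a["mount"],4),a["K"],a["D"])
cv2.imwrite("pics/w1.png",np.hstack([cv2.resize(x["color"],(400,300))[:,:,::-1] for x in(a,b)]))
```

```text
[[-3.000e-04  9.576e-01  2.882e-01  7.980e-02]
 [ 1.000e+00  2.000e-04  3.000e-04  1.500e-03]
 [ 3.000e-04  2.882e-01 -9.576e-01 -1.629e-01]
 [ 0.000e+00  0.000e+00  0.000e+00  1.000e+00]] [[332.64127297   0.         254.66730724]
 [  0.         332.64127297 191.43535535]
 [  0.           0.           1.        ]] [-0.00127854  0.          0.          0.          0.        ]
```

View pics/w1.png

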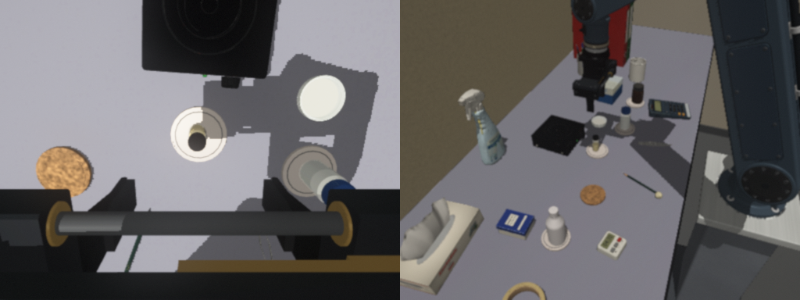

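The wrist view is centred on the small vial: cap at about (252,182) in full pixels, plate centre at (253,171). I'll check those by ray.

```bash
cat >> h.py <<'E'
def wrist():
    s=bot.read_state();c=cams.capture("wrist")
    M=np.eye(4);M[:3,:3]=s["tcp_rot"];M[:3,3]=s["position"]
    c["view"]=np.linalg.inv(M@c["mount"]);return c
E
python3 - <<'E'
from h import *
c=wrist();print(plane(c,[(252,181)],.071),rim(c,(253,171),50),rim(c,(81,220),50))
E
```

```text
[[ 0.5363046  -0.01151006  0.071     ]] (array([ 0.52933374, -0.0120738 ]), np.float64(0.039702804114279344), np.int64(822), 822) (array([0.47237012, 0.18677651]), np.float64(0.04107329824482053), np.int64(692), 831)
```

```bash
python3 steer.py '0 0 .04 0 0 0 1;0 0 .08 0 0 0 1;0 0 .12 0 0 0 1;0 0 .15 0 0 0 1;0 0 .17 0 0 0 1;0 0 .174 0 0 0 1;0 0 .174 0 0 0 1;0 0 .174 0 0 0 0.1;0 0 .174 0 0 0 0;0 0 .174 0 0 0 0;0 0 .174 0 0 0 0;0 0 .174 0 0 0 0;0 0 .174 0 0 0 0;0 0 .174 0 0 0 0;0 0 .174 0 0 0 0;0 0 .174 0 0 0 0;0 0 .174 0 0 0 0;0 0 .174 0 0 0 0'
```

```text
time_s: 3.75
position: [0.5358, -0.0115, 0.0285]
tcp_rot: [[1.0, 0.0, -0.0], [0.0, -1.0, 0.0], [-0.0, -0.0, -1.0]]
force: [0.0, 0.4, -0.4]
opening: 0.267
grasp_force: 30.0
```

```bash
python3 steer.py '0 0 -.02 0 0 0 0;0 0 -.05 0 0 0 0;-.01 -.03 -.06 0 0 0 0;-.02 -.06 -.06 0 0 0 0;-.03 -.09 -.06 0 0 0 0;-.04 -.12 -.06 0 0 0 0;-.05 -.15 -.06 0 0 0 0;-.06 -.18 -.06 0 0 0 0;-.064 -.199 -.06 0 0 0 0;-.064 -.199 -.05 0 0 0 0;-.064 -.199 -.03 0 0 0 0;-.064 -.199 -.015 0 0 0 0;-.064 -.199 -.006 0 0 0 0;-.064 -.199 -.002 0 0 0 0;-.064 -.199 0 0 0 0 0;-.064 -.199 0 0 0 0 0;-.064 -.199 0 0 0 0 0'
```

```text
time_s: 5.45
position: [0.4724, 0.1873, 0.029]
tcp_rot: [[1.0, -0.0, 0.001], [-0.0, -1.0, 0.0], [0.001, -0.0, -1.0]]
force: [0.2, 0.2, -0.3]
opening: 0.271
grasp_force: 30.0
```

```bash
python3 steer.py '0 0 .0005 0 0 0 .4;0 0 .0005 0 0 0 .6;0 0 .0005 0 0 0 .8;0 0 .0005 0 0 0 1;0 0 .0005 0 0 0 1;0 0 0 0 0 0 1;0 0 -.02 0 0 0 1;0 0 -.05 0 0 0 1;0 0 -.1 0 0 0 1;0 0 -.15 0 0 0 1;0 0 -.174 0 0 0 1' && python3 steer.py '0 .05 0 0 0 0 1;0 .1 0 0 0 0 1;0 .15 0 0 0 0 1;0 .2 0 0 0 0 1;0 .25 0 0 0 0 1;0 .3 0 0 0 0 1;0 .35 0 0 0 0 1;0 .4 0 0 0 0 1;0 .45 0 0 0 0 1;0 .5 0 0 0 0 1;0 .54 0 0 0 0 1;.004 .567 0 0 0 0 1;.004 .567 0 0 0 0 1;.004 .567 0 0 0 0 1'
python3 - <<'E'
from h import *
c=wrist();cv2.imwrite("pics/w2.png",c["color"][:,:,::-1]);print(rim(c,(253,171),60))
E
```

```text
time_s: 6.55
position: [0.4737, 0.1878, 0.2068]
tcp_rot: [[1.0, 0.0, 0.007], [0.0, -1.0, 0.001], [0.007, -0.001, -1.0]]
force: [0.5, 0.5, -0.2]
opening: 0.994
grasp_force: 0.0
time_s: 7.95
position: [0.4752, -0.3794, 0.202]
tcp_rot: [[1.0, -0.001, -0.001], [-0.001, -1.0, 0.002], [-0.001, -0.002, -1.0]]
force: [-0.7, 0.5, -0.8]
opening: 0.998
grasp_force: 0.0
(array([ 0.48211312, -0.37236322]), np.float64(0.03929474667911276), np.int64(721), 1593)
```

View pics/w2.png

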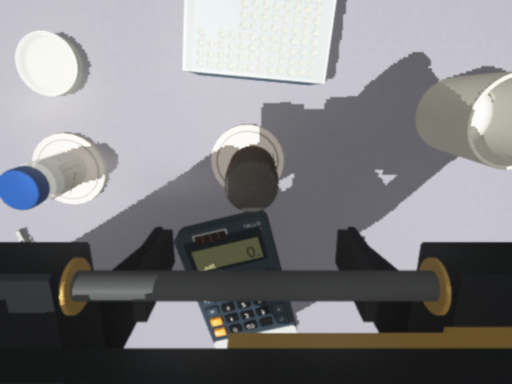

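The brown cap is at (251,182) and the plate centre at about (247,158). A mug at (420–512, 75–165) stands to the right, so I'll check its clearance.

Run:
```python
from h import *
c=wrist();print(plane(c,[(251,182),(251,160)],.088));print(plane(c,[(418,115),(430,85),(430,145)],.0));print(plane(c,[(472,120),(500,165)],.09))
T=cams.capture("top");S=cams.capture("side")
print(tri(T,(430,189),S,(304,82)),plane(T,[(420,195)],0))
print(c["color"].shape)
```

```text
[[ 0.48012243 -0.37643415  0.088     ]
 [ 0.49938833 -0.37650126  0.088     ]]
[[ 0.53059183 -0.55430675  0.        ]
 [ 0.56119853 -0.56250619  0.        ]
 [ 0.49839398 -0.57203883  0.        ]]
[[ 0.53274156 -0.55565126  0.09      ]
 [ 0.49556556 -0.58622842  0.09      ]]
(array([ 0.52900507, -0.57981453,  0.08196454]), np.float64(0.004121652086745414)) [[ 0.52435817 -0.57325759  0.        ]]
(384, 512, 3)
```

```bash
python3 steer.py '.003 0 .04 0 0 0 1;.003 0 .08 0 0 0 1;.003 0 .12 0 0 0 1;.003 0 .15 0 0 0 1;.003 0 .17 0 0 0 1;.003 0 .175 0 0 0 1;.003 0 .175 0 0 0 1;.003 0 .175 0 0 0 0.4;.003 0 .175 0 0 0 0;.003 0 .175 0 0 0 0;.003 0 .175 0 0 0 0;.003 0 .175 0 0 0 0;.003 0 .175 0 0 0 0;.003 0 .175 0 0 0 0'
```

```text
time_s: 9.55
position: [0.4786, -0.3786, 0.0278]
tcp_rot: [[1.0, -0.0, -0.001], [-0.0, -1.0, 0.002], [-0.001, -0.002, -1.0]]
force: [0.1, 3.1, 5.4]
opening: 0.555
grasp_force: 30.0
```

```bash
python3 steer.py '0 0 -.02 0 0 0 0;0 0 -.05 0 0 0 0;0 0 -.09 0 0 0 0;.01 -.03 -.12 0 0 0 0;.02 -.06 -.13 0 0 0 0;.03 -.1 -.13 0 0 0 0;.04 -.14 -.13 0 0 0 0;.05 -.18 -.13 0 0 0 0;.05 -.22 -.13 0 0 0 0;.05 -.26 -.13 0 0 0 0;.05 -.3 -.13 0 0 0 0;.05 -.33 -.13 0 0 0 0;.05 -.355 -.12 0 0 0 0;.05 -.367 -.1 0 0 0 0;.05 -.367 -.07 0 0 0 0;.05 -.367 -.04 0 0 0 0;.05 -.367 -.02 0 0 0 0;.05 -.367 -.01 0 0 0 0;.05 -.367 -.005 0 0 0 0;.05 -.367 -.005 0 0 0 0' && python3 steer.py '0 0 .002 0 0 0 0;0 0 .004 0 0 0 0;0 0 .005 0 0 0 0;0 0 .005 0 0 0 0;0 0 .005 0 0 0 0'
```

```text
time_s: 11.55
position: [0.529, -0.0128, 0.0323]
tcp_rot: [[1.0, 0.0, 0.0], [0.0, -1.0, -0.0], [0.0, 0.0, -1.0]]
force: [0.7, 0.2, -2.2]
opening: 0.558
grasp_force: 30.0
time_s: 12.05
position: [0.5291, -0.0127, 0.0279]
tcp_rot: [[1.0, 0.0, 0.001], [0.0, -1.0, -0.0], [0.001, 0.0, -1.0]]
force: [-0.4, 0.0, -0.9]
opening: 0.554
grasp_force: 30.0
```

```bash
python3 steer.py '0 0 0 0 0 0 .6;0 0 0 0 0 0 .75;0 0 0 0 0 0 1;0 0 0 0 0 0 1;0 0 0 0 0 0 1;0 0 -.02 0 0 0 1;0 0 -.06 0 0 0 1;0 0 -.11 0 0 0 1;0 0 -.15 0 0 0 1;-.01 .03 -.175 0 0 0 1;-.025 .07 -.175 0 0 0 1;-.04 .11 -.175 0 0 0 1;-.05 .15 -.175 0 0 0 1;-.054 .166 -.175 0 0 0 1;-.054 .166 -.175 0 0 0 1;-.054 .166 -.175 0 0 0 1'
python3 - <<'E'
from h import *
c=wrist();T=cams.capture("top");cv2.imwrite("pics/w3.png",np.hstack([cv2.resize(x["color"],(400,300))[:,:,::-1] for x in(c,T)]))
E
```

```text
time_s: 13.65
position: [0.4745, -0.1782, 0.2024]
tcp_rot: [[1.0, -0.001, -0.0], [-0.001, -1.0, 0.001], [-0.0, -0.001, -1.0]]
force: [0.1, 0.5, 0.2]
opening: 1.0
grasp_force: 0.0
```

View pics/w3.png

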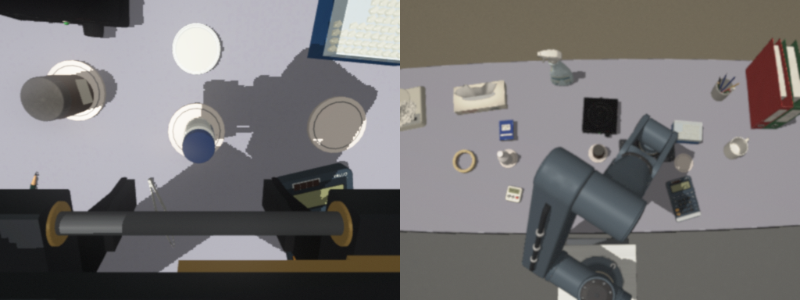

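The brown bottle stands on the stirrer plate. The clear vial's cap is at about (255,182) full pixels, and the empty tips plate at (431,159).

Run:
```python
from h import *
c=wrist();w=c["color"].astype(int)
m=((w[:,:,2]-w[:,:,0])>35).astype(np.uint8);m[:140]=0;m[230:]=0;m[:,:210]=0;m[:,300:]=0
M=cv2.moments(m,True);u=(M["m10"]/M["m00"],M["m01"]/M["m00"]);print(u,plane(c,[u],.092),rim(c,(431,159),55),rim(c,(252,165),50))
```

```text
(258.24675324675326, 187.37862137862138) [[ 0.47590107 -0.18170855  0.092     ]] (array([ 0.48216824, -0.37120715]), np.float64(0.0400095521808773), np.int64(852), 852) (array([ 0.47316843, -0.17581057]), np.float64(0.03926300756989287), np.int64(805), 1769)
```

```bash
python3 steer.py '.001 .001 .04 0 0 0 1;.001 .001 .08 0 0 0 1;.001 .001 .12 0 0 0 1;.001 .001 .15 0 0 0 1;.001 .001 .165 0 0 0 1;.001 .001 .171 0 0 0 1;.001 .001 .171 0 0 0 1;.001 .001 .171 0 0 0 0.4;.001 .001 .171 0 0 0 0;.001 .001 .171 0 0 0 0;.001 .001 .171 0 0 0 0;.001 .001 .171 0 0 0 0;.001 .001 .171 0 0 0 0;.001 .001 .171 0 0 0 0' && python3 steer.py '0 0 -.02 0 0 0 0;0 0 -.05 0 0 0 0;.002 .03 -.06 0 0 0 0;.003 .06 -.06 0 0 0 0;.005 .09 -.06 0 0 0 0;.006 .12 -.06 0 0 0 0;.006 .15 -.06 0 0 0 0;.006 .175 -.06 0 0 0 0;.006 .191 -.06 0 0 0 0;.006 .191 -.04 0 0 0 0;.006 .191 -.02 0 0 0 0;.006 .191 -.01 0 0 0 0;.006 .191 -.005 0 0 0 0;.006 .191 -.002 0 0 0 0;.006 .191 0 0 0 0 0;.006 .191 0 0 0 0 0;.006 .191 0 0 0 0 0'
```

```text
time_s: 15.2
position: [0.4756, -0.1793, 0.0316]
tcp_rot: [[1.0, -0.0, -0.0], [-0.0, -1.0, 0.001], [-0.0, -0.001, -1.0]]
force: [0.8, -0.3, 2.5]
opening: 0.451
grasp_force: 30.1
time_s: 16.9
position: [0.4822, -0.3708, 0.0322]
tcp_rot: [[1.0, 0.0, 0.001], [0.0, -1.0, -0.001], [0.001, 0.001, -1.0]]
force: [-0.7, -0.3, -0.7]
opening: 0.456
grasp_force: 30.0
```

```bash
python3 steer.py '0 0 0 0 0 0 .6;0 0 0 0 0 0 .8;0 0 0 0 0 0 1;0 0 0 0 0 0 1;0 0 -.02 0 0 0 1;0 0 -.06 0 0 0 1;0 0 -.11 0 0 0 1;0 0 -.16 0 0 0 1;-.009 -.03 -.19 0 0 0 1;-.009 -.08 -.19 0 0 0 1;-.009 -.13 -.19 0 0 0 1;-.009 -.17 -.19 0 0 0 1;-.009 -.195 -.19 0 0 0 1;-.009 -.195 -.19 0 0 0 1;-.009 -.195 -.19 0 0 0 1' && python3 -c "
from rig import bot, cams, ticket;print(bot.read_state()['joint_positions'])" && python3 steer.py '.002 0 0 0 8 0 1;.004 0 0 0 16 0 1;.006 0 0 0 24 0 1;.008 0 0 0 32 0 1;.01 0 0 0 40 0 1;.012 0 0 0 48 0 1;.014 0 0 0 56 0 1;.017 0 0 0 64 0 1;.017 0 0 0 65 0 1;.017 0 0 0 65 0 1;.017 0 0 0 65 0 1;.017 0 0 0 65 0 1;.017 0 0 0 65 0 1;.017 0 0 0 65 0 1;.017 0 0 0 65 0 1'  && python3 -c "
from rig import bot, cams, ticket;print(bot.read_state()['joint_positions'])"
```

```text
time_s: 18.4
position: [0.4732, -0.1757, 0.2219]
tcp_rot: [[1.0, 0.001, 0.001], [0.001, -1.0, -0.001], [0.001, 0.001, -1.0]]
force: [-0.1, 0.6, 0.0]
opening: 0.999
grasp_force: 0.0
[-3.30514177e+01  2.10243402e+01  9.91880142e+01 -3.36851585e-02
  5.97096908e+01  5.68817973e+01]
time_s: 19.9
position: [0.494, -0.1793, 0.2235]
tcp_rot: [[0.425, 0.003, 0.905], [0.002, -1.0, 0.003], [0.905, 0.0, -0.425]]
force: [0.2, 0.4, 0.1]
opening: 1.002
grasp_force: 0.0
[-62.77330425  35.48009057 139.82093714 114.97914861  62.7930572
 -85.30981241]
```

The 65° tilt is reachable at petri, but joint 3 is at its limit with the tool heading straight ahead. Heading 30° left keeps the wrist farther out at both plates. I'll yaw 30° about the vertical, swing out and over to the tall bottle.

```bash
python3 steer.py '.02 0 .04 0 0 0 1;.038 0 .0815 6 0 -2.8 1;.038 0 .0815 13.6 0 -6.35 1;.038 0 .0815 20.4 0 -9.5 1;.038 0 .0815 27.2 0 -12.7 1;.038 -.05 .0815 27.2 0 -12.7 1;.038 -.1 .0815 27.2 0 -12.7 1;.038 -.15 .0815 27.2 0 -12.7 1;.038 -.2 .0815 27.2 0 -12.7 1;.038 -.25 .0815 27.2 0 -12.7 1;.038 -.3 .0815 27.2 0 -12.7 1;.038 -.35 .0815 27.2 0 -12.7 1;.038 -.4 .07 27.2 0 -12.7 1;.038 -.45 .05 27.2 0 -12.7 1;.03 -.5 .02 27.2 0 -12.7 1;.031 -.554 .0187 27.2 0 -12.7 1;.031 -.554 .0187 27.2 0 -12.7 1;.031 -.554 .0187 27.2 0 -12.7 1;.031 -.554 .0187 27.2 0 -12.7 1;.031 -.554 .0187 27.2 0 -12.7 1'
python3 - <<'E'
from h import *
print(bot.read_state()["joint_positions"],bot.read_state()["position"])
c=wrist();S=cams.capture("side");cv2.imwrite("pics/w4.png",np.hstack([cv2.resize(x["color"],(400,300))[:,:,::-1] for x in(c,S)]))
E
```

```text
time_s: 21.9
position: [0.5228, 0.3743, 0.2447]
tcp_rot: [[0.367, 0.501, 0.784], [0.21, -0.865, 0.455], [0.906, -0.002, -0.423]]
force: [-0.2, -0.3, 0.6]
opening: 1.006
grasp_force: 0.0
[ 22.15764468  30.86858586 125.90752491 169.16781735  42.03499007
 -85.16921962] [0.52281724 0.37426156 0.24467549]
```

View pics/w4.png

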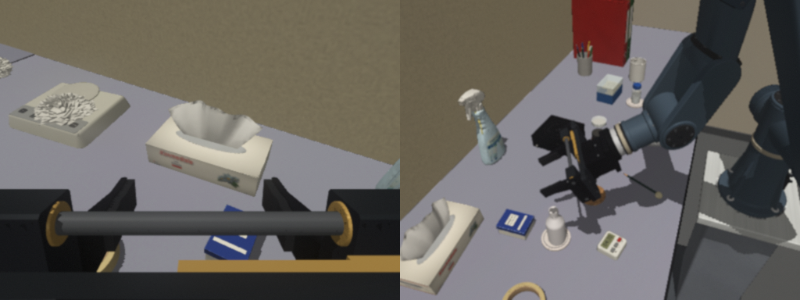

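Reached. Body and gripper (75 mm deep, 190 mm wide across the fingers) look clear. I'll recheck the tall bottle's axis from the side-view base (bottom edge at crop (457,528)) and the top-view cap.

Run:
```python
from h import *
T=cams.capture("top");S=cams.capture("side")
zc=lambda x,y:((x-280)/5.667+170,(y-195)/5.714+255)
p=plane(S,[zc(457,528)],.008)[0];o=ray(S,[zc(457,528)])[0];d=(p-o)[:2];d/=np.linalg.norm(d);print(p[:2]+d*.0245)
g=cv2.cvtColor(S["color"],cv2.COLOR_RGB2GRAY)
print(plane(S,[zc(430,268)],.134), plane(T,[(46/2.857+112,77/2.857+170)],.132))
im=cv2.resize(T["color"][180:225,115:165],(600,540),interpolation=cv2.INTER_CUBIC);cv2.imwrite("pics/z5.png",im[:,:,::-1])
```

```text
[0.51132998 0.36885121]
[[0.50621537 0.37039985 0.134     ]] [[0.50442185 0.36992855 0.132     ]]
```

View pics/z5.png

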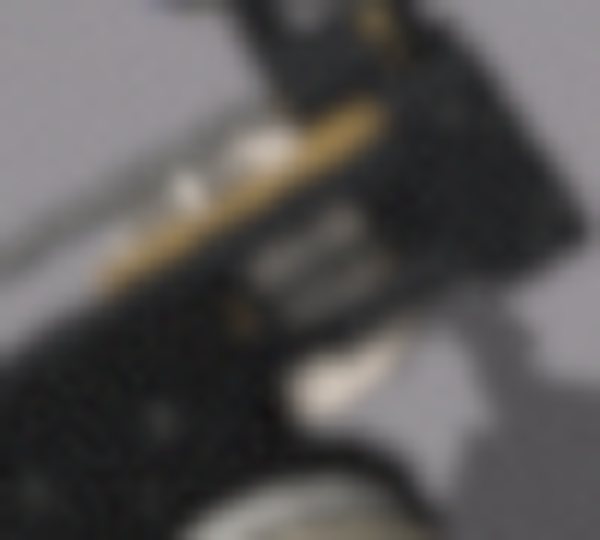

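```bash
python3 steer.py '-.034 -.003 .016 0 0 0 1;-.068 -.003 .032 0 0 0 1;-.102 -.003 .048 0 0 0 1;-.125 -.003 .059 0 0 0 1;-.145 -.003 .0685 0 0 0 1;-.16 -.003 .0756 0 0 0 1;-.1697 -.003 .0802 0 0 0 1;-.1697 -.003 .0802 0 0 0 1;-.1697 -.003 .0802 0 0 0 1'
python3 - <<'E'
from h import *
print(bot.read_state()["joint_positions"])
S=cams.capture("side");cv2.imwrite("pics/s6.png",cv2.resize(S["color"][190:350,120:320],(750,600),interpolation=cv2.INTER_CUBIC)[:,:,::-1])
E
```

```text
time_s: 23.0
position: [0.5218, 0.3781, 0.0563]
tcp_rot: [[0.367, 0.502, 0.783], [0.211, -0.865, 0.455], [0.906, -0.002, -0.424]]
force: [0.1, -0.4, 0.2]
opening: 1.002
grasp_force: 0.0
[ 22.77194875  60.81735316 126.0775842  172.94352574  71.77161944
 -90.80401636]
```

View pics/s6.png

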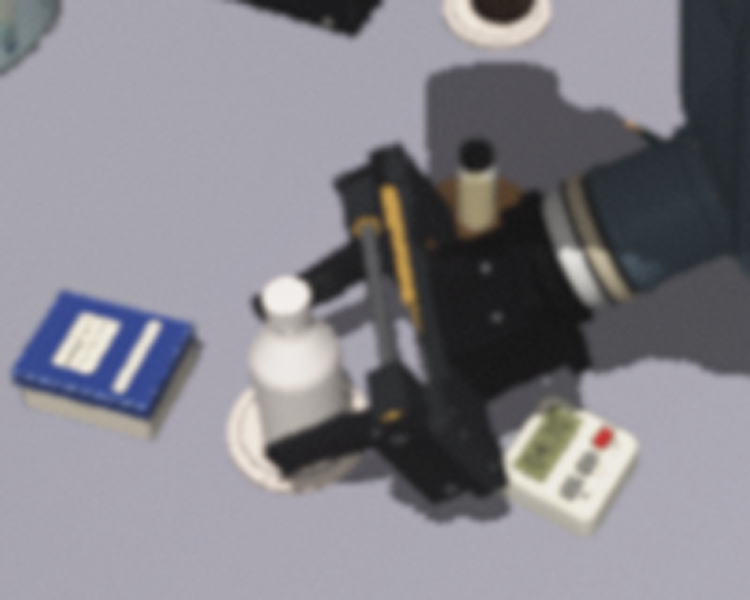

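The open fingers straddle the white body below the shoulder and the palm is clear of the cap. The small vial stands on the mat. Closing.

```bash
python3 steer.py '0 0 0 0 0 0 .5;0 0 0 0 0 0 0;0 0 0 0 0 0 0;0 0 0 0 0 0 0;0 0 0 0 0 0 0;0 0 0 0 0 0 0;0 0 0 0 0 0 0'
python3 - <<'E'
from h import *
s=bot.read_state();R=s["tcp_rot"];p=s["position"];print(p,R)
S=cams.capture("side");cv2.imwrite("pics/s7.png",cv2.resize(S["color"][190:350,120:320],(750,600),interpolation=cv2.INTER_CUBIC)[:,:,::-1])
for w in[(0,0,.1),(.08,0,.13),(0,-.2,0),(-.035,-.54,0),(.08,-.27,.13),(.08,-.54,.13)]:print(w,np.round(R.T@w,4))
E
```

```text
time_s: 23.75
position: [0.5214, 0.3787, 0.0563]
tcp_rot: [[0.367, 0.503, 0.783], [0.211, -0.864, 0.456], [0.906, -0.002, -0.423]]
force: [-0.9, 1.5, 1.0]
opening: 0.552
grasp_force: 29.8
[0.5214397  0.37869775 0.05625761] [[ 0.36687641  0.5029237   0.78260427]
 [ 0.21141832 -0.86432859  0.45633144]
 [ 0.90592714 -0.00196036 -0.42342906]]
(0, 0, 0.1) [ 0.0906 -0.0002 -0.0423]
(0.08, 0, 0.13) [0.1471 0.04   0.0076]
(0, -0.2, 0) [-0.0423  0.1729 -0.0913]
(-0.035, -0.54, 0) [-0.127   0.4491 -0.2738]
(0.08, -0.27, 0.13) [ 0.09    0.2733 -0.1156]
(0.08, -0.54, 0.13) [ 0.033   0.5067 -0.2389]
```

Run:
```python
from h import *
R=bot.read_state()["tcp_rot"]
for w in[(0,0,.04),(0,0,.08),(.015,-.03,.11),(.03,-.06,.12),(.045,-.1,.12),(.06,-.14,.12),(.065,-.18,.12),(.065,-.22,.12),(.065,-.26,.12),(.065,-.3,.12),(.065,-.34,.12),(.06,-.38,.12),(.045,-.42,.12),(.025,-.46,.12),(0,-.5,.12),(-.025,-.53,.12),(-.035,-.5435,.12)]:print(*np.round(R.T@w,4))
```

```text
0.0362 -0.0001 -0.0169
0.0725 -0.0002 -0.0339
0.0988 0.0333 -0.0485
0.107 0.0667 -0.0547
0.1041 0.1088 -0.0612
0.1011 0.1509 -0.0677
0.0945 0.188 -0.0821
0.0861 0.2226 -0.1003
0.0776 0.2572 -0.1186
0.0691 0.2918 -0.1368
0.0607 0.3263 -0.1551
0.0504 0.3584 -0.1773
0.0364 0.3854 -0.2072
0.0206 0.4099 -0.2411
0.003 0.4319 -0.279
-0.0125 0.4453 -0.3122
-0.019 0.4519 -0.3262
```

View pics/s7.png

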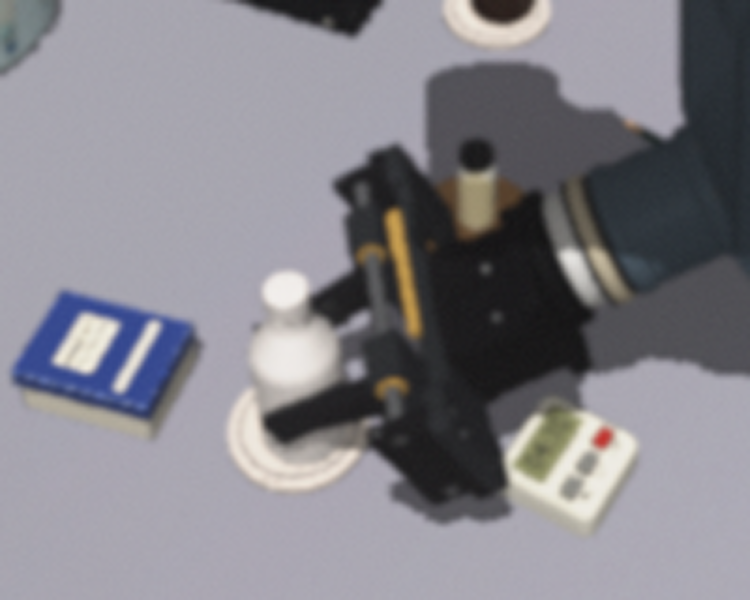

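Bottle gripped and upright (cap at (287,290) in the crop). Lifting and carrying it over.

```bash
python3 steer.py '.018 0 -.0085 0 0 0 0;.0362 0 -.0169 0 0 0 0;.0725 0 -.0339 0 0 0 0;.0988 .0333 -.0485 0 0 0 0;.107 .0667 -.0547 0 0 0 0;.1041 .1088 -.0612 0 0 0 0;.1011 .1509 -.0677 0 0 0 0;.0945 .188 -.0821 0 0 0 0;.0861 .2226 -.1003 0 0 0 0;.0776 .2572 -.1186 0 0 0 0;.0691 .2918 -.1368 0 0 0 0;.0607 .3263 -.1551 0 0 0 0;.0504 .3584 -.1773 0 0 0 0;.0364 .3854 -.2072 0 0 0 0;.0206 .4099 -.2411 0 0 0 0;.003 .4319 -.279 0 0 0 0;-.0125 .4453 -.3122 0 0 0 0;-.019 .4519 -.3262 0 0 0 0;-.019 .4519 -.3262 0 0 0 0;-.019 .4519 -.3262 0 0 0 0'
python3 - <<'E'
from h import *
s=bot.read_state();R=s["tcp_rot"];print(s["joint_positions"],s["position"],s["moment"])
S=cams.capture("side");T=cams.capture("top");cv2.imwrite("pics/s8.png",np.hstack([cv2.resize(i["color"][a:a+100,b:b+100],(400,400),interpolation=cv2.INTER_CUBIC)[:,:,::-1] for i,a,b in((S,70,235),(T,150,255))]))
E
```

```text
time_s: 25.8
position: [0.4861, -0.165, 0.1761]
tcp_rot: [[0.368, 0.502, 0.783], [0.211, -0.865, 0.455], [0.906, -0.003, -0.424]]
force: [-0.4, 0.3, -1.1]
opening: 0.552
grasp_force: 29.8
[-67.37851883  41.67074114 124.23925348  76.30584334  67.5114763
 -74.69466225] [ 0.48606824 -0.16499154  0.1761407 ] [-0.36318055  0.57337966 -0.00199477]
```

View pics/s8.png

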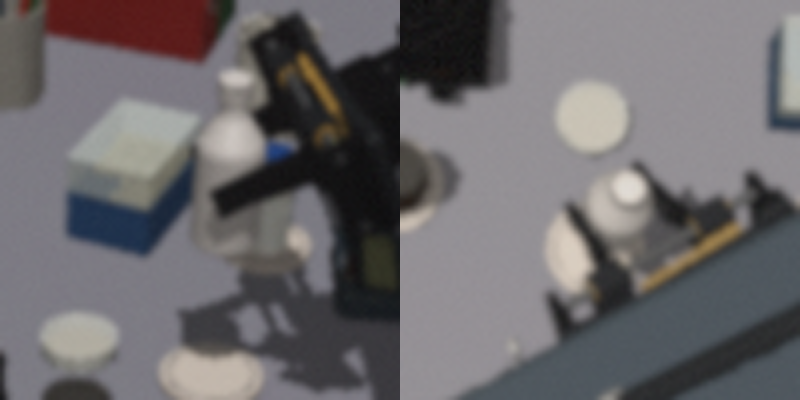

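Run:
```python
from h import *
T=cams.capture("top");S=cams.capture("side")
print(tri(T,(312.75,196.75),S,(294.25,88.5)))
def pix(c,p):
    q=c["view"][:3,:3]@p+c["view"][:3,3];return cv2.projectPoints((q*[1,-1,-1])[None],np.zeros(3),np.zeros(3),c["K"],np.array(c["D"],float))[0].ravel()
for z in(.128,.254):
  p=np.array([.4727,-.174,z]);a=pix(S,p);print("side crop",(a-[235,70])*4,"top crop",(pix(T,p)-[255,150])*4+[400,0])
```

```text
(array([ 0.4716393 , -0.17654966,  0.25559205]), np.float64(0.0003573405447909761))
side crop [221.3860566  238.91995077] top crop [608.07992815 219.36294449]
side crop [234.53329898  77.6524485 ] top crop [626.97371506 185.7535261 ]
```

The held bottle's cap is at (0.472, −0.177, 0.256), upright and over the plate centre. Lowering it now.

```bash
python3 steer.py '-.0136 0 .0063 0 0 0 0;-.0272 0 .0127 0 0 0 0;-.0408 0 .019 0 0 0 0;-.0544 0 .0254 0 0 0 0;-.068 0 .0318 0 0 0 0;-.0815 0 .0381 0 0 0 0;-.09 0 .042 0 0 0 0;-.0978 0 .0457 0 0 0 0;-.102 0 .0477 0 0 0 0;-.1054 0 .0493 0 0 0 0;-.107 0 .05 0 0 0 0;-.1087 0 .0508 0 0 0 0;-.1087 0 .0508 0 0 0 0;-.1087 0 .0508 0 0 0 0'
python3 - <<'E'
from h import *
print(bot.read_state()["joint_positions"],bot.read_state()["moment"])
S=cams.capture("side");T=cams.capture("top");cv2.imwrite("pics/s9.png",np.hstack([cv2.resize(i["color"][a:a+100,b:b+100],(400,400),interpolation=cv2.INTER_CUBIC)[:,:,::-1] for i,a,b in((S,100,235),(T,150,255))]))
E
```

```text
time_s: 27.4
position: [0.486, -0.1649, 0.0565]
tcp_rot: [[0.367, 0.502, 0.783], [0.212, -0.865, 0.455], [0.906, -0.002, -0.424]]
force: [-0.3, -0.4, -0.6]
opening: 0.552
grasp_force: 29.8
[-67.37892362  59.53734203 122.98221785  83.6053055   64.60380333
 -92.65972539] [-0.31279171  0.56927153 -0.02442766]
```

View pics/s9.png

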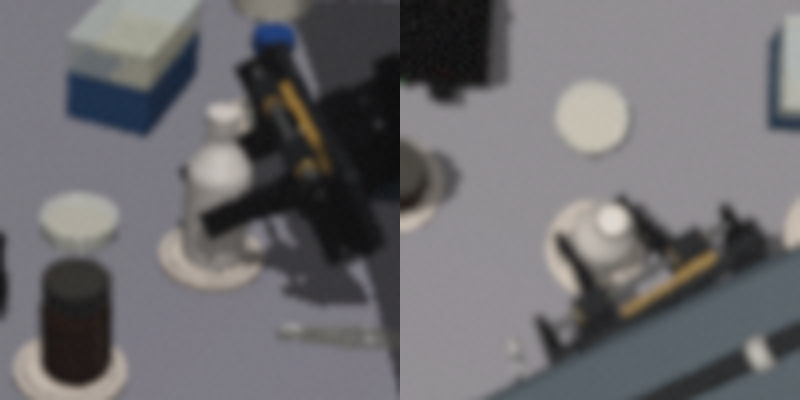

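Bottle sits over its plate with its base inside the rim. I'll ease down about 1.5 mm until it loads the plate, then open.

```bash
python3 steer.py '-.0005 0 .0002 0 0 0 0;-.0009 0 .0004 0 0 0 0;-.0009 0 .0004 0 0 0 0;-.0009 0 .0004 0 0 0 0' && python3 steer.py '0 0 0 0 0 0 .58;0 0 0 0 0 0 .65;0 0 0 0 0 0 .8;0 0 0 0 0 0 1;0 0 0 0 0 0 1;0 0 0 0 0 0 1'
python3 - <<'E'
from h import *
S=cams.capture("side");T=cams.capture("top");cv2.imwrite("pics/s10.png",np.hstack([cv2.resize(i["color"][a:a+100,b:b+100],(400,400),interpolation=cv2.INTER_CUBIC)[:,:,::-1] for i,a,b in((S,100,235),(T,150,255))]))
E
```

```text
time_s: 27.9
position: [0.4862, -0.1646, 0.0561]
tcp_rot: [[0.366, 0.502, 0.784], [0.211, -0.865, 0.456], [0.907, -0.002, -0.422]]
force: [-1.1, -1.4, 3.8]
opening: 0.553
grasp_force: 29.8
time_s: 28.5
position: [0.486, -0.1649, 0.0551]
tcp_rot: [[0.368, 0.502, 0.783], [0.212, -0.865, 0.456], [0.906, -0.002, -0.424]]
force: [-0.8, -0.6, -0.6]
opening: 0.922
grasp_force: 0.0
```

View pics/s10.png

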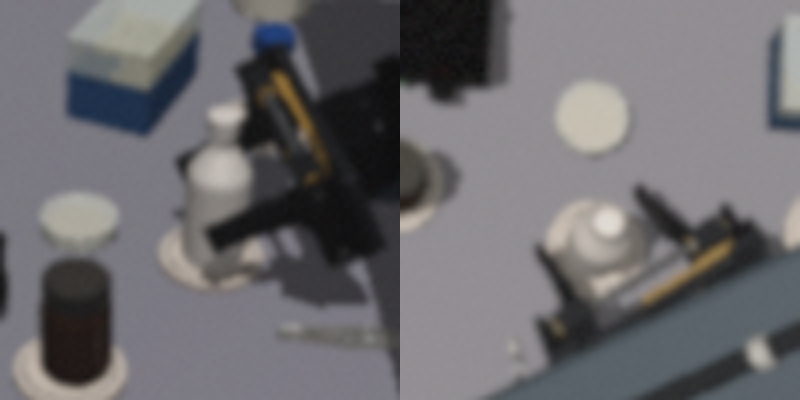

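The tall bottle stands released at the middle of the petri plate. Backing straight up, then over towards the mat.

```bash
python3 steer.py '.02 0 -.0094 0 0 0 1;.0408 0 -.0191 0 0 0 1;.0815 0 -.0382 0 0 0 1;.1223 0 -.0572 0 0 0 1;.163 0 -.0763 0 0 0 1;.182 .0028 -.0359 0 0 0 1;.2015 -.0172 .0059 0 0 0 1;.2157 -.0554 .0365 0 0 0 1;.2263 -.0986 .0593 0 0 0 1;.2369 -.1419 .0821 0 0 0 1;.2475 -.1851 .1049 0 0 0 1;.2545 -.2335 .1199 0 0 0 1;.2545 -.2854 .1201 0 0 0 1;.2545 -.2854 .1201 0 0 0 1;.2545 -.2854 .1201 0 0 0 1;.2545 -.2854 .1201 0 0 0 1' && python3 steer.py '0 0 0 0 -8 0 1;0 0 0 0 -16 0 1;0 0 0 0 -24 0 1;0 0 0 0 -32 0 1;0 0 0 0 -40 0 1;0 0 0 0 -48 0 1;0 0 0 0 -56 0 1;0 0 0 0 -64 0 1;0 0 0 0 -65 0 1;0 0 0 0 -65 0 1;0 0 0 0 -65 0 1;0 0 0 0 -65 0 1;0 0 0 0 -65 0 1;0 0 0 0 -65 0 1;0 0 0 0 -65 0 1;0 0 0 0 -65 0 1;0 0 0 0 -65 0 1'
python3 - <<'E'
from h import *
s=bot.read_state();R=s["tcp_rot"];print(s["joint_positions"],s["position"]);print(R.T@(np.array([.472,.1878,.203])-s["position"]),R.T@[.04,.182,0])
E
```

```text
time_s: 30.2
position: [0.5311, 0.1898, 0.2356]
tcp_rot: [[0.367, 0.501, 0.784], [0.211, -0.865, 0.455], [0.906, -0.001, -0.423]]
force: [0.2, 0.3, 0.6]
opening: 0.998
grasp_force: 0.0
time_s: 31.9
position: [0.5293, 0.1893, 0.2352]
tcp_rot: [[0.866, 0.501, -0.003], [0.501, -0.866, 0.001], [-0.002, -0.003, -1.0]]
force: [-0.3, -0.6, -0.2]
opening: 1.005
grasp_force: 0.0
[ 8.23368651 24.564951   90.30876276  0.10466884 65.29361998 68.13867519] [0.52927833 0.18925615 0.23524773]
[-0.0502404  -0.02733809  0.0324249 ] [ 1.25763862e-01 -1.37504333e-01  9.77289897e-05]
```

```bash
python3 steer.py '-.02 -.01 .015 0 0 7.5 1;-.04 -.02 .03 0 0 15 1;-.05 -.0275 .032 0 0 22.5 1;-.05 -.0275 .032 0 0 30 1;-.05 -.0275 .032 0 0 30 1;-.05 -.0275 .032 0 0 30 1'
python3 - <<'E'
from h import *
c=wrist();w=c["color"]
g=w.max(2);m=(g<60).astype(np.uint8);m[:120]=0;m[220:]=0;m[:,:190]=0;m[:,320:]=0
n,l,st,ce=cv2.connectedComponentsWithStats(m)
for i in range(1,n):
    if st[i,4]>40:print(st[i],ce[i],plane(c,[ce[i]],.069))
print(rim(c,(254,170),55))
E
```

```text
time_s: 32.5
position: [0.4731, 0.1889, 0.2039]
tcp_rot: [[1.0, 0.005, -0.001], [0.005, -1.0, 0.001], [-0.001, -0.001, -1.0]]
force: [0.2, -0.2, -0.1]
opening: 0.999
grasp_force: 0.0
[246 171  22  22 375] [256.704      181.45066667] [[0.47285482 0.18572605 0.069     ]]
(array([0.47146866, 0.18793219]), np.float64(0.040299455958826565), np.int64(830), 830)
```

```bash
python3 steer.py '0 0 .04 0 0 0 1;0 0 .08 0 0 0 1;0 0 .12 0 0 0 1;0 0 .15 0 0 0 1;0 0 .17 0 0 0 1;0 0 .174 0 0 0 1;0 0 .174 0 0 0 1;0 0 .174 0 0 0 0.1;0 0 .174 0 0 0 0;0 0 .174 0 0 0 0;0 0 .174 0 0 0 0;0 0 .174 0 0 0 0;0 0 .174 0 0 0 0;0 0 .174 0 0 0 0;0 0 .174 0 0 0 0;0 0 .174 0 0 0 0;0 0 .174 0 0 0 0;0 0 .174 0 0 0 0' && python3 steer.py '0 0 -.02 0 0 0 0;0 0 -.05 0 0 0 0;.008 -.03 -.06 0 0 0 0;.015 -.06 -.06 0 0 0 0;.022 -.09 -.06 0 0 0 0;.03 -.12 -.06 0 0 0 0;.036 -.15 -.06 0 0 0 0;.0385 -.17 -.06 0 0 0 0;.0385 -.1805 -.06 0 0 0 0;.0385 -.1805 -.04 0 0 0 0;.0385 -.1805 -.02 0 0 0 0;.0385 -.1805 -.01 0 0 0 0;.0385 -.1805 -.005 0 0 0 0;.0385 -.1805 -.002 0 0 0 0;.0385 -.1805 0 0 0 0 0;.0385 -.1805 0 0 0 0 0;.0385 -.1805 0 0 0 0 0'
```

```text
time_s: 34.35
position: [0.4726, 0.1893, 0.0295]
tcp_rot: [[1.0, 0.003, -0.002], [0.003, -1.0, 0.001], [-0.002, -0.001, -1.0]]
force: [-0.2, -0.9, 0.2]
opening: 0.266
grasp_force: 30.0
time_s: 36.05
position: [0.5111, 0.3701, 0.0302]
tcp_rot: [[1.0, 0.003, -0.001], [0.003, -1.0, 0.001], [-0.001, -0.001, -1.0]]
force: [-0.0, -0.4, -1.0]
opening: 0.265
grasp_force: 30.0
```

```bash
python3 steer.py '0 0 .0007 0 0 0 .35;0 0 .0007 0 0 0 .5;0 0 .0007 0 0 0 .8;0 0 .0007 0 0 0 1;0 0 .0007 0 0 0 1;0 0 -.02 0 0 0 1;0 0 -.06 0 0 0 1;0 0 -.11 0 0 0 1;0 0 -.16 0 0 0 1;0 0 -.2 0 0 0 1;0 .05 -.22 0 0 0 1;0 .1 -.22 0 0 0 1;0 .15 -.22 0 0 0 1;0 .2 -.22 0 0 0 1;0 .25 -.22 0 0 0 1;0 .3 -.22 0 0 0 1;0 .35 -.22 0 0 0 1;0 .4 -.22 0 0 0 1;0 .45 -.22 0 0 0 1;0 .5 -.22 0 0 0 1' && python3 steer.py '0 .05 0 0 0 0 1;-.02 .1 0 0 0 0 1;-.05 .15 0 0 0 0 1;-.08 .19 0 0 0 0 1;-.11 .23 0 0 0 0 1;-.14 .27 0 0 0 0 1;-.17 .31 0 0 0 0 1;-.2 .35 0 0 0 0 1;-.23 .39 0 0 0 0 1;-.26 .43 0 0 0 0 1;-.29 .45 0 0 0 0 1;-.29 .45 0 0 0 0 1;-.29 .45 0 0 0 0 1;-.29 .45 0 0 0 0 1'
python3 - <<'E'
from h import *
t=cams.capture("top");s=cams.capture("side")
a=cv2.resize(t["color"][165:236,112:392],(800,203),interpolation=cv2.INTER_CUBIC)
b=cv2.resize(s["color"][90:330,170:330],(260,390),interpolation=cv2.INTER_CUBIC)
im=np.zeros((600,800,3),np.uint8);im[:203]=a;im[208:598,:260]=b
im[208:598,270:660]=cv2.resize(s["color"][85:215,210:340],(390,390),interpolation=cv2.INTER_CUBIC)
cv2.imwrite("pics/fin.png",im[:,:,::-1])
E
```

```text
time_s: 38.05
position: [0.5121, -0.1286, 0.2494]
tcp_rot: [[1.0, 0.003, -0.002], [0.003, -1.0, 0.001], [-0.002, -0.001, -1.0]]
force: [0.5, 0.5, 0.6]
opening: 1.004
grasp_force: 0.0
time_s: 39.45
position: [0.2244, -0.5764, 0.2492]
tcp_rot: [[1.0, 0.003, -0.002], [0.003, -1.0, 0.002], [-0.002, -0.002, -1.0]]
force: [-0.6, 0.1, -0.3]
opening: 0.998
grasp_force: 0.0
```

View pics/fin.png

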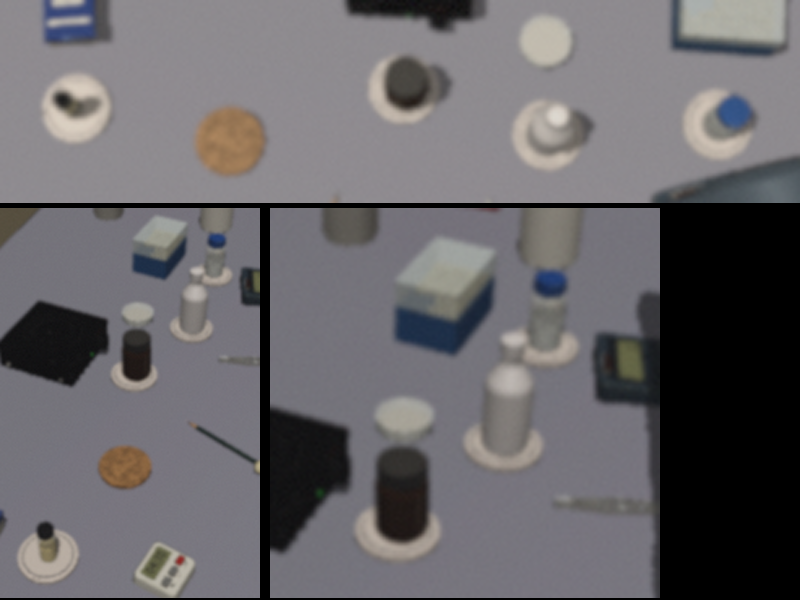

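All four bottles stand on their own plates and the mat is empty. In the picture the caps are at small vial (63,98), brown (407,82), tall (557,115) and clear vial (735,110) in the top strip. I'll do a numeric check of centring.

Run:
```python
from h import *
T=cams.capture("top");S=cams.capture("side")
za=lambda x,y:(x/2.857+112,y/2.857+165)
zb=lambda x,y:(x/1.625+170,(y-208)/1.625+90)
zc=lambda x,y:((x-270)/3+210,(y-208)/3+85)
P=dict(oil=(.5115,.369),brown=(.529,-.0115),tall=(.4727,-.174),reag=(.482,-.370))
for n,a,b in(("oil",za(62,97),zb(45,528)),("brown",za(407,80),zc(403,463)),("tall",za(557,115),zc(514,338)),("reag",za(735,108),zc(550,279))):
    t,e=tri(T,a,S,b);print(n,np.round(t,4),round(e,4),"off mm",np.round((t[:2]-P[n])*1000,1))
print(bot.read_state()["qvel"].max())
```

```text
oil [0.5111 0.3683 0.0668] 0.0002 off mm [-0.4 -0.7]
brown [ 0.5235 -0.0159  0.0824] 0.0046 off mm [-5.5 -4.4]
tall [ 0.4702 -0.1732  0.1338] 0.0004 off mm [-2.5  0.8]
reag [ 0.4827 -0.3746  0.0888] 0.0017 off mm [ 0.7 -4.6]
0.15535159106694768
```

All within about 7 mm of centre, inside the 15 mm limit, at the right heights and at rest. Handing in.

```bash
python3 -c "
from rig import bot, cams, ticket;print(ticket.hand_in())"
```

```text
the job is handed in; nothing more can be done
None
```

All four bottles stand upright and released on their own plates, each measured within about 7 mm of the plate's centre, and the job is handed in at about 40 s of the 141 s allowed; the hand-in printed no verdict.

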